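# Tap the test weight to the centre of a rocking scale pan

### The arm

A 6-joint arm with a two-finger parallel gripper is mounted at the origin on a cart in front of the work surface, level with it; the furniture and walls round the work are solid. World frame = base frame: x ahead of the robot, y to its left, z up, the work surface at z = 0. Lengths are in m, angles in rad, forces in N, time in s.
With the tool pointing down it reaches from about 0.3 to 0.875 m from the base axis. Payload 6.4 kg.
Tool frame: the origin (TCP) lies at the very end of the fingers, on their centre line; the grasp point (between the pads) lies 19 mm behind it; x points along the fingers, y is the direction in which the jaws open and shut, and the axes are right-handed (so a half turn about x gives the same grasp; the last joint's range is limited). The gripper opens to 85 mm and grips with 20 to 120 N. Pads are 22 mm wide; open, the fingers measure 114 mm over their backs; the gripper's body (76 mm by 85 mm) begins 54 mm behind the grasp point. The pads swing forward as they close: fully open they stand 13 mm farther back than shut.
Start: joints at [-1.318, 0.181, 1.607, -0, 1.354, -0.206], TCP at [0.255, -0.516, 0.231] pointing down, gripper open.
Joint ranges: [-2.99, 2.99], [-0.89, 2.07], [0.3, 2.58], [-1.14, 4.28], [0, 2.63], [-3.12, 3.12]. Speed limits (rad/s): [2.57, 2.57, 3.01, 3.14, 3.14, 3.14].

### API

Orientations are given as a unit quaternion [w, x, y, z].
In Python, from bench import status, optics, hand_in gives the robot as it stands. The module is installed in compiled form; this text tells all that it offers.
- The arm moves only by the shell command python3 -m jog 'ROWS'. ROWS is JSON, one flat list of numbers, 5 for each row, row after row: the shift along the tool's x, y, z in mm, then the turn about the tool's x in degrees, then the opening in per cent of the stroke, from 0 (shut) to 100 (fully open). In form: [tx, ty, tz, yaw, gripper, tx, ty, tz, yaw, gripper, ...]. A call has exactly 5 rows; each row is the pose to reach, as a shift and turn from the pose commanded when the call began, along the tool's axes at that moment; what a row does not reach only later rows make up. A row lasts 1/10 s, in which the tool goes at most 50 mm and 8.59 degrees, less where a joint would pass 70% of its speed; a pose out of reach is approached as far as the arm can. A call with a gripper value outside its range is refused whole. The fingers move at their own pace and stop on an object; the grip force is fixed at half the most. Time passes only in rows, so rows that repeat a pose let the fingers close, or fill a call up. It gives the time, the measured TCP pose, the force and the opening at its end, in the units of the state.
- status.get_obs(): the state, without advancing time (a new reading comes with each control period).
- optics.camera(name): name is "side" or "top" or "wrist"; returns the picture (400x640x3 uint8, red, green, blue); there is no depth.
- optics.get_calibration(name): a dict with "vertical_fov" (degrees; the focal length in pixels is half the picture's height over the tangent of half this angle, whatever the lens; pixels are square), "cx", "cy" (the principal point, pixels), "extrinsics" (4x4, takes a point from camera to world coordinates). Camera axes: x right, y up, looking along -z (the intrinsics and any distortion apply to the point x, -y, -z); pixel columns grow to the right and rows downward; lengths in m; the calibration is good to about 2 mm. The wrist camera is an equidistant fisheye: a pixel r from the principal point sees the ray r / f radians off the axis. A picture is of the moment at which its call begins: read the wrist's pose just before it. get_calibration takes no time and is no camera call; for the wrist camera it gives the pose at the moment of the call.
- hand_in(): hands the job in, once; it reports no verdict.
The state is a dict: "time_s": time; "q": joint angles; "dq": joint speeds; "joint_efforts": joint torques, N m; "eef_pos": TCP position; "eef_rot": TCP orientation; "wrist_force": force on the tool from outside, world axes, zero at the start; "torque": the same for the moment, N m; "opening": opening from 0.0 (shut) to 1.0 (fully open).
Only numpy, scipy, OpenCV 4.12 (cv2) and the standard library are available. Lean on these libraries where they do the work, as an engineer would, in place of code of your own. Each camera call takes 0.05 s, during which the arm holds its last target. There are 200 camera calls.

### The job

The steel test weight stands off-centre on the small rocking pan of the load-cell stand. Push or tap it along the pan, gently and with the fingers from outside, until it stands upright wholly inside the circle engraved round the pan's middle, then come clear. Do not grip, lift, topple or press it hard, do not let it off the pan, and leave the three other things on the bench where they stand.

Things in the scene. Friction and masses are not known exactly. Their poses are not given: they have to be found in the camera images.
- test_weight: Plain steel knob weight, 0.4 to 0.6 kg: upright cylinder of 37 mm diameter, straight-sided to about 35 mm up, then a shoulder narrowing to a 16 mm knob; 58 mm tall. Loose; it starts standing on the pan 12 to 22 mm from its middle, in any direction. Origin: centre of its flat underside; z up.
- pan_centre (a point): Middle of the top of a flat round steel pan (80 mm diameter, no rim), 66 mm above the bench, a dark circle of 47 mm inside diameter engraved round it. The pan rocks any way on a springy bush below its middle: it sinks 4 to 8 degrees towards an off-centre weight, wobbles when tapped, levels as the weight is centred. Its load-cell stand (120 x 70 mm base, any yaw) is fixed to the bench.
- brass_weight: Bystander: brass knob weight, 27 mm diameter, 34 mm tall, standing on the bench some 100 mm from the stand's middle. Origin: centre of the underside.
- iron_weight: Bystander: dark iron knob weight, 44 mm diameter, 68 mm tall, standing on the bench some 110 mm from the stand's middle. Origin: centre of the underside.
- yellow_tin: Bystander: small round yellow tin, 54 mm diameter, 20 mm tall, on the bench some 120 mm from the stand's middle. Origin: centre of the underside.
There are look-alikes about, which are no part of the job. What is shaped like the test_weight but orange is not meant.

How it is judged:
By the outcome, as a careful person would: the job done as asked, in the order asked, and still so for the second after the job is handed in, with the robot touching nothing.
It also fails if it takes over 38 s, if anything falls off the work surface, if the arm or the gripper's body presses on something with over 40 N, if the wrist force passes 120 N, or if a joint passes its speed limit or range.

## Working session

There is one attempt and no reset: what is moved stays moved. The work goes in short steps, Python scripts to look and compute and a shell command to move; the robot and the scene stay as the last step left them, time stands still between calls to the robot, and variables do not carry over. Pictures are saved under pics/ and viewed, on a budget of 10 in all, crops included, one or two more only if the job needs it, and the job is handed in when it is done.

```bash
mkdir -p pics; cat > h.py <<'E'
import numpy as np, cv2
from bench import status, optics, hand_in
def snap(n,f):
    c=optics.get_calibration(n); im=optics.camera(n); np.savez('pics/'+f+'.npz',im=im,**{k:np.array(v) for k,v in c.items()})
    cv2.imwrite('pics/'+f+'.png',im[:,:,::-1]); return im
def load(f): return np.load('pics/'+f+'.npz')
def ray(d,u,v,fish=False):
    f=200/np.tan(np.radians(float(d['vertical_fov']))/2); a,b=(u-d['cx']),(v-d['cy'])
    if fish:
        r=np.hypot(a,b); t=r/f; s=np.sin(t)/max(r,1e-9); p=np.array([a*s,-b*s,-np.cos(t)])
    else: p=np.array([a/f,-b/f,-1.])
    E=d['extrinsics']; return E[:3,3],E[:3,:3]@p
def atz(d,u,v,z,fish=False):
    o,r=ray(d,u,v,fish); return o+r*(z-o[2])/r[2]
def proj(d,P):
    E=d['extrinsics']; p=E[:3,:3].T@(np.array(P)-E[:3,3]); f=200/np.tan(np.radians(float(d['vertical_fov']))/2)
    return d['cx']+f*p[0]/-p[2], d['cy']-f*p[1]/-p[2]
E
python3 - <<'E'
from h import *
np.set_printoptions(precision=3,suppress=True)
o=status.get_obs();print(o)
a=snap('top','t0');b=snap('side','s0')
for n in('t0','s0'):
    d=load(n);print(d['vertical_fov'],d['cx'],d['cy'],d['extrinsics'])
cv2.imwrite('pics/both.png',cv2.resize(np.vstack([a,b])[:,:,::-1],(480,600)))
E
```

```text
{'time_s': 0.0, 'q': array([-1.318,  0.182,  1.608,  0.   ,  1.354, -0.206]), 'dq': array([ 0.001, -0.002, -0.   ,  0.   ,  0.001, -0.   ]), 'joint_efforts': array([ -0.001, -44.488, -35.134,  -0.   ,   0.009,   0.   ]), 'eef_pos': array([ 0.255, -0.515,  0.23 ]), 'eef_rot': array([-0.16 , -0.689, -0.161,  0.689]), 'wrist_force': array([-0.575,  0.461,  0.204]), 'torque': array([ 0.001, -0.03 ,  0.008]), 'opening': 1.000999876883201}
46.386700311550776 323.90420488633396 196.815557155454 [[ 0.019  0.979 -0.205  0.325]
 [-1.     0.017 -0.009 -0.213]
 [-0.006  0.205  0.979  0.938]
 [ 0.     0.     0.     1.   ]]
51.80059109009887 320.4979989412554 203.98702011738558 [[ 0.97   0.117 -0.215  0.319]
 [-0.244  0.407 -0.88  -0.964]
 [-0.016  0.906  0.423  0.441]
 [ 0.     0.     0.     1.   ]]
```

View pics/t0.png

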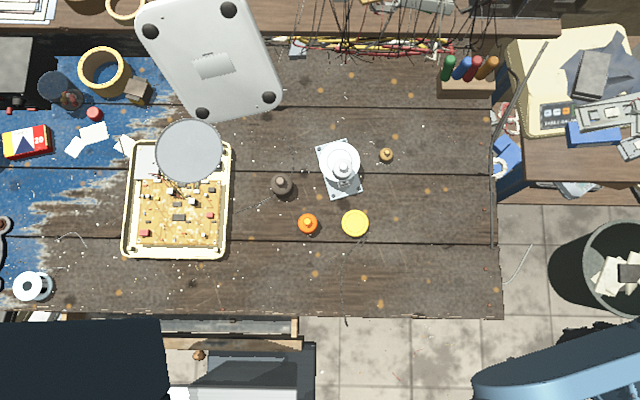

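View pics/s0.png

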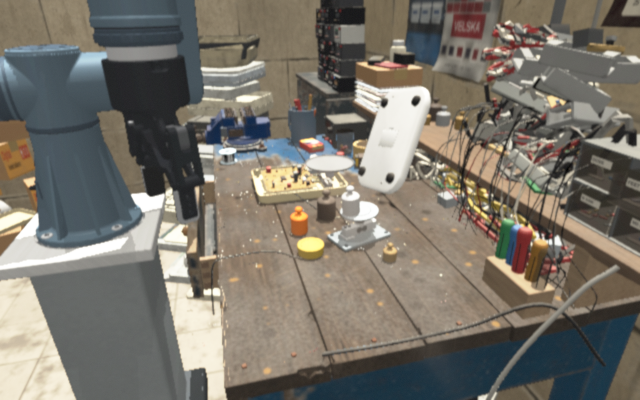

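The stand with the steel weight is at top (340,168). Nearby are brass (386,154), iron (281,185), the yellow tin (355,222) and the orange look-alike (307,223). I'll enlarge both views of the stand to confirm.

```bash
python3 - <<'E'
from h import *
a=load('t0')['im'][130:210,300:380];b=load('s0')['im'][180:260,320:400]
r=lambda i:cv2.resize(i,(400,400),interpolation=cv2.INTER_CUBIC)
cv2.imwrite('pics/c0.png',np.hstack([r(a),r(b)])[:,:,::-1])
d=load('t0')
for n,u,v,z in[('weight',342,164,.12),('brass',386,154,.03),('iron',281,182,.06),('tin',355,222,.02),('orange',307,223,.05),('base',341,168,.01)]: print(n,atz(d,u,v,z).round(3))
E
```

```text
weight [ 0.557 -0.237  0.12 ]
brass [ 0.605 -0.328  0.03 ]
iron [ 0.536 -0.121  0.06 ]
tin [ 0.467 -0.267  0.02 ]
orange [ 0.459 -0.173  0.05 ]
base [ 0.58  -0.238  0.01 ]
```

View pics/c0.png

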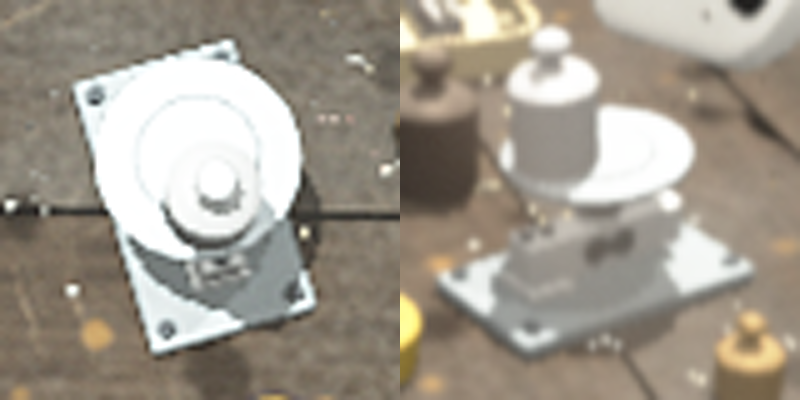

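```bash
cat >> h.py <<'E'
from scipy.spatial.transform import Rotation as R
def tool():
    o=status.get_obs(); return o['eef_pos'],R.from_quat(o['eef_rot'],scalar_first=True).as_matrix()
def tri(d1,p1,d2,p2):
    o1,r1=ray(d1,*p1);o2,r2=ray(d2,*p2); s=np.linalg.lstsq(np.c_[r1,-r2],o2-o1,rcond=None)[0]
    return (o1+r1*s[0]),(o2+r2*s[1])
np.set_printoptions(precision=4,suppress=True)
E
python3 - <<'E'
from h import *
t,s=load('t0'),load('s0')
c=lambda x,y:(300+x/5,130+y/5); e=lambda x,y:(320+(x-400)/5,180+y/5)
print('pan',atz(t,*c(198,157),.066),'circle',atz(t,*c(198,150),.066),atz(s,*e(602,153),.066))
print('knob tri',tri(t,c(217,180),s,e(550,38)))
print('shoulder',tri(t,c(212,190),s,e(553,82)))
print('white corner',tri(t,(280,100),s,(380,190)))
p,M=tool();print(p);print(M)
w=load('t0');import json
c=optics.get_calibration('wrist');print(c['vertical_fov'],c['cx'],c['cy'],M.T@(c['extrinsics'][:3,3]-p),M.T@c['extrinsics'][:3,:3])
E
```

```text
pan [ 0.5777 -0.2335  0.066 ] circle [ 0.5806 -0.2334  0.066 ] [ 0.5809 -0.2383  0.066 ]
knob tri (array([ 0.5535, -0.2392,  0.1202]), array([ 0.557 , -0.2399,  0.1212]))
shoulder (array([ 0.5552, -0.238 ,  0.1001]), array([ 0.5589, -0.2387,  0.1012]))
white corner (array([ 0.7063, -0.1122,  0.0582]), array([ 0.6777, -0.1056,  0.0466]))
[ 0.2545 -0.515   0.2305]
[[-0.0004  0.4428 -0.8966]
 [ 0.0016 -0.8966 -0.4428]
 [-1.     -0.0016 -0.0003]]
65.70646984690485 317.91769077721466 199.87375536042632 [-0.1428  0.0006 -0.0694] [[-0.0004  0.2718 -0.9624]
 [ 1.      0.0004 -0.0003]
 [ 0.0004 -0.9624 -0.2718]]
```

```bash
python3 -m jog '[0,-13,-34,0,24, 0,-26,-68,0,24, 0,-39,-103,0,24, 0,-52,-138,0,24, 0,-65,-172,0,24]'; python3 -m jog '[0,-13,-34,4,24, 0,-26,-68,8,24, 10,-39,-103,12,24, 20,-52,-138,17,24, 30,-65,-172,17,24]';python3 -m jog '[0,0,0,0,24, 0,0,0,0,24,0,0,0,0,24,0,0,0,0,24,0,0,0,0,24]'; python3 - <<'E'
from h import *
print(tool()); a=snap('wrist','w1'); b=snap('top','t1')
r=cv2.resize(b[110:230,280:400],(400,400),interpolation=cv2.INTER_CUBIC)
cv2.imwrite('pics/w1b.png',np.hstack([cv2.resize(a[:,120:520],(400,400)),r])[:,:,::-1])
E
```

```text
time_s: 0.6
eef_pos: [0.3808, -0.3797, 0.2309]
eef_rot: [-0.16, -0.689, -0.161, 0.689]
wrist_force: [0.7, 0.3, -0.1]
opening: 0.238
time_s: 1.1
eef_pos: [0.5063, -0.2452, 0.2007]
eef_rot: [-0.056, -0.705, -0.057, 0.705]
wrist_force: [-0.1, -0.2, 0.7]
opening: 0.238
time_s: 1.6
eef_pos: [0.5051, -0.2477, 0.2017]
eef_rot: [0.057, 0.705, 0.057, -0.705]
wrist_force: [-0.8, 0.6, 1.3]
opening: 0.24
(array([ 0.5051, -0.2477,  0.2017]), array([[ 0.0004,  0.1598, -0.9871],
       [-0.0005, -0.9871, -0.1598],
       [-1.    ,  0.0005, -0.0003]]))
```

View pics/w1b.png

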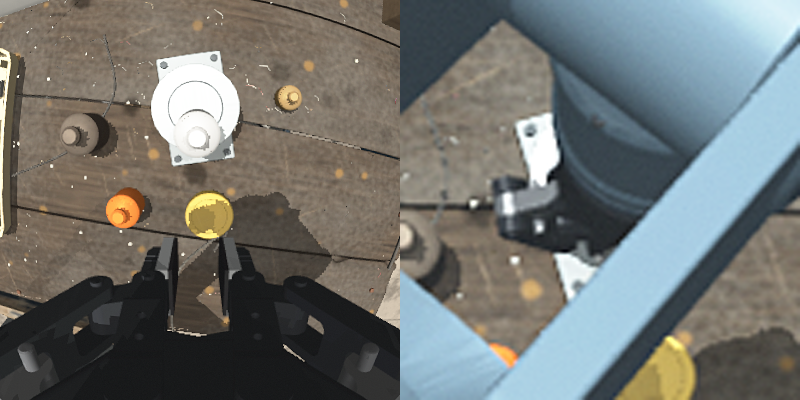

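The wrist view shows engraved-circle centre (315,104), knob top (319,138) and fingers centred at column 319. The brass, iron, tin and orange weights are all well clear.

```bash
python3 - <<'E'
from h import *
d=load('w1');p,M=tool()
C=atz(d,316,104,.066,1);K=atz(d,318.5,139,.122,1);S=atz(d,318,133,.101,1)
for n,x in(('circ',C),('knob',K),('shoulder',S)): print(n,x,'rel tool',(M.T@(x-p))*1000)
for u,v in((271,104),(360,104),(316,64)): print(atz(d,u,v,.066,1))
im=d['im'][30:190,240:400];cv2.imwrite('pics/w1c.png',cv2.resize(im,(600,600),interpolation=cv2.INTER_CUBIC)[:,:,::-1])
E
```

```text
circ [ 0.5831 -0.234   0.066 ] rel tool [135.6146  -0.8619 -79.0122]
knob [ 0.5566 -0.2403  0.122 ] rel tool [ 79.6068   1.1962 -51.8935]
shoulder [ 0.5596 -0.2395  0.101 ] rel tool [100.6077   0.86   -54.9811]
[ 0.5773 -0.1942  0.066 ]
[ 0.5899 -0.2726  0.066 ]
[ 0.619  -0.2282  0.066 ]
```

View pics/w1c.png

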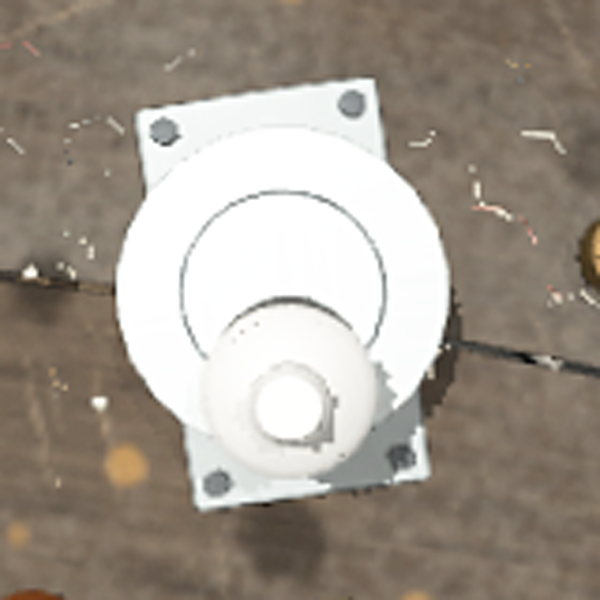

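```bash
python3 -m jog '[30,0,0,0,24, 60,0,0,0,24, 90,0,0,0,24, 115,0,0,0,24, 123,0,0,0,24]'; python3 -m jog '[0,0,-5,0,24, 0,0,-10,0,24, 0,0,-15,0,24, 0,0,-19,0,24, 0,0,-22,0,24]'; python3 - <<'E'
from h import *
print(tool()[0],status.get_obs()['wrist_force']); a=snap('wrist','w2'); b=snap('side','s2')
r=lambda i:cv2.resize(i,(400,400),interpolation=cv2.INTER_CUBIC)
cv2.imwrite('pics/w2b.png',np.hstack([r(a[60:260,220:420]),r(b[160:260,300:400])])[:,:,::-1])
E
```

```text
time_s: 2.2
eef_pos: [0.5037, -0.2457, 0.0755]
eef_rot: [-0.056, -0.704, -0.058, 0.706]
wrist_force: [-0.3, 0.7, 0.1]
opening: 0.241
time_s: 2.7
eef_pos: [0.5282, -0.2433, 0.0792]
eef_rot: [0.058, 0.705, 0.057, -0.704]
wrist_force: [-0.5, 0.4, -0.5]
opening: 0.239
[ 0.5282 -0.2433  0.0792] [-0.5134  0.4183 -0.5286]
```

View pics/w2b.png

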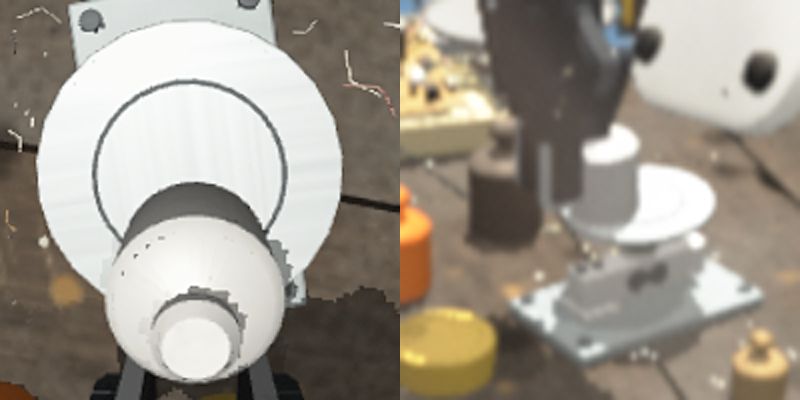

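```bash
python3 -m jog '[0,0,-2,0,24, 0,0,-4,0,24, 0,0,-6,0,24, 0,0,-8,0,24, 0,0,-9,0,24]'; python3 -m jog '[0,0,-1,0,24, 0,0,-2,0,24, 0,0,-3,0,24, 0,0,-4,0,24, 0,0,-4,0,24]'; python3 - <<'E'
from h import *
print(tool()[0],status.get_obs()['wrist_force']); a=snap('wrist','w3'); b=snap('side','s3')
r=lambda i:cv2.resize(i,(400,400),interpolation=cv2.INTER_CUBIC)
cv2.imwrite('pics/w3b.png',np.hstack([r(a[60:260,220:420]),r(b[160:260,300:400])])[:,:,::-1])
E
```

```text
time_s: 3.3
eef_pos: [0.5358, -0.2418, 0.0784]
eef_rot: [-0.057, -0.704, -0.057, 0.705]
wrist_force: [-4.8, -0.9, 4.6]
opening: 0.244
time_s: 3.8
eef_pos: [0.5395, -0.2413, 0.0786]
eef_rot: [-0.057, -0.704, -0.057, 0.705]
wrist_force: [-5.3, -2.0, 5.9]
opening: 0.241
[ 0.5395 -0.2413  0.0786] [-5.2638 -2.0205  5.8653]
```

View pics/w3b.png

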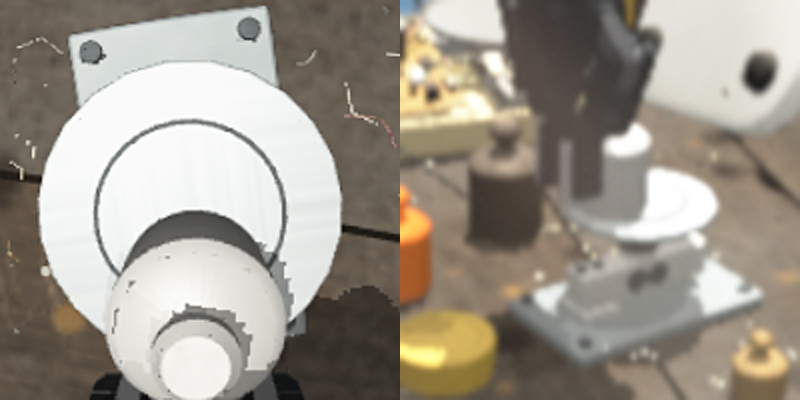

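The fingers feel 5.9 N upward, so the tips may be brushing the pan. I'll back off, rise 8 mm and compare the force.

```bash
python3 -m jog '[0,0,1,0,24, 0,0,3,0,24, 0,0,5,0,24, -2,0,5,0,24, -4,0,5,0,24]'; python3 -m jog '[-2,0,0,0,24, -4,0,0,0,24, -4,0,0,0,24, -4,0,0,0,24, -4,0,0,0,24]';  python3 -m jog '[0,0,-1,0,24, 0,0,-2,0,24, 0,0,-4,0,24, 0,0,-5,0,24, 0,0,-6,0,24]'; python3 -m jog '[0,0,-1,0,24, 0,0,-2,0,24, 0,0,-3,0,24, 0,0,-4,0,24, 0,0,-4,0,24]'
```

```text
time_s: 4.4
eef_pos: [0.5352, -0.2417, 0.0824]
eef_rot: [0.057, 0.705, 0.057, -0.705]
wrist_force: [-0.2, -0.5, -0.2]
opening: 0.24
time_s: 4.9
eef_pos: [0.5351, -0.2417, 0.0862]
eef_rot: [-0.057, -0.705, -0.057, 0.705]
wrist_force: [-0.1, -0.5, -0.8]
opening: 0.24
time_s: 5.4
eef_pos: [0.5407, -0.2411, 0.0866]
eef_rot: [-0.057, -0.704, -0.057, 0.705]
wrist_force: [-6.2, -1.9, 6.4]
opening: 0.244
time_s: 5.9
eef_pos: [0.545, -0.2403, 0.0864]
eef_rot: [-0.057, -0.705, -0.057, 0.705]
wrist_force: [-3.9, -0.6, 3.4]
opening: 0.238
```

```bash
python3 -m jog '[0,0,-1,0,24, 0,0,-2,0,24, 0,0,-3,0,24, 0,0,-4,0,24, 0,0,-4,0,24]'; python3 - <<'E'
from h import *
print(tool()[0],status.get_obs()['wrist_force']); a=snap('wrist','w4'); b=snap('side','s4')
r=lambda i:cv2.resize(i,(400,400),interpolation=cv2.INTER_CUBIC)
cv2.imwrite('pics/w4b.png',np.hstack([r(a[60:260,220:420]),r(b[160:260,300:400])])[:,:,::-1])
E
```

```text
time_s: 6.4
eef_pos: [0.549, -0.2396, 0.0863]
eef_rot: [-0.057, -0.705, -0.057, 0.705]
wrist_force: [-4.5, -1.3, 5.3]
opening: 0.246
[ 0.549  -0.2396  0.0863] [-4.4532 -1.3162  5.2886]
```

View pics/w4b.png

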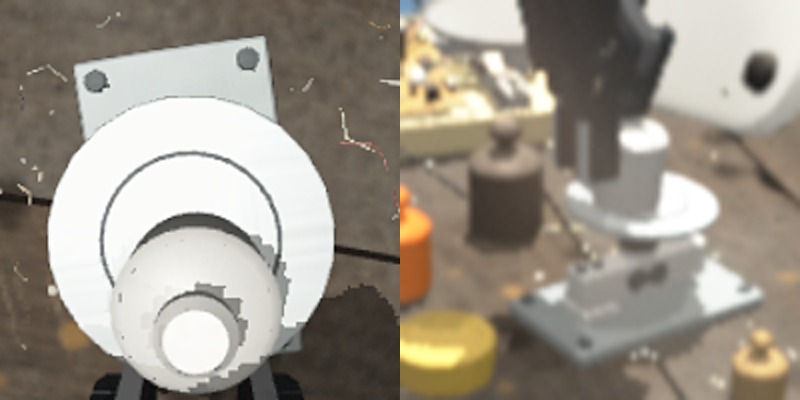

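```bash
python3 -m jog '[0,0,-1,0,24, 0,0,-2,0,24, 0,0,-3,0,24, 0,0,-4,0,24, 0,0,-4,0,24]';python3 -m jog '[0,0,-1,0,24, 0,0,-2,0,24, 0,0,-3,0,24, 0,0,-4,0,24, 0,0,-4,0,24]'; python3 - <<'E'
from h import *
print(tool()[0],status.get_obs()['wrist_force']); a=snap('wrist','w5'); b=snap('side','s5')
r=lambda i:cv2.resize(i,(400,400),interpolation=cv2.INTER_CUBIC)
cv2.imwrite('pics/w5b.png',np.hstack([r(a[60:260,220:420]),r(b[160:260,300:400])])[:,:,::-1])
E
```

```text
time_s: 7.0
eef_pos: [0.553, -0.2387, 0.086]
eef_rot: [0.057, 0.705, 0.057, -0.705]
wrist_force: [-2.4, -1.0, 2.3]
opening: 0.242
time_s: 7.5
eef_pos: [0.557, -0.2381, 0.0862]
eef_rot: [0.057, 0.705, 0.057, -0.705]
wrist_force: [-0.9, -0.4, 0.4]
opening: 0.241
[ 0.557  -0.2381  0.0862] [-0.9237 -0.4053  0.4245]
```

View pics/w5b.png

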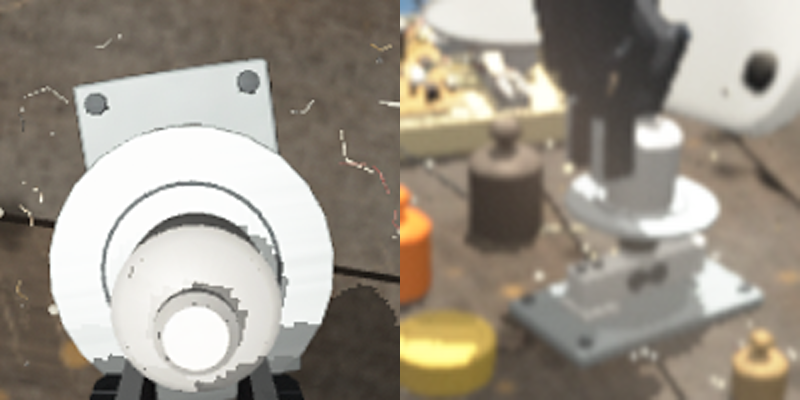

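```bash
python3 -m jog '[0,0,-1,0,24, 0,0,-2,0,24, 0,0,-3,0,24, 0,0,-3,0,24, 0,0,-3,0,24]';python3 -m jog '[0,0,2,0,24, 0,0,6,0,24, 0,0,15,0,24, 0,0,28,0,24, 0,0,40,0,24]';python3 -m jog '[-20,0,0,0,24, -50,0,0,0,24, -80,0,0,0,24, -100,0,0,0,24, -100,0,0,0,24]';python3 -m jog '[0,0,0,0,24, 0,0,0,0,24,0,0,0,0,24,0,0,0,0,24,0,0,0,0,24]'; python3 - <<'E'
from h import *
print(tool()[0],status.get_obs()['wrist_force']); a=snap('wrist','w6'); b=snap('side','s6')
d=load('w6')
print('pan px',[ (u,v) for u,v in [(0,0)]])
r=lambda i:cv2.resize(i,(400,400),interpolation=cv2.INTER_CUBIC)
cv2.imwrite('pics/w6b.png',np.hstack([r(a[20:160,245:385]),r(b[160:260,300:400])])[:,:,::-1])
E
```

```text
time_s: 8.1
eef_pos: [0.5598, -0.2376, 0.0861]
eef_rot: [-0.057, -0.705, -0.057, 0.705]
wrist_force: [-2.0, -0.4, -0.2]
opening: 0.242
time_s: 8.6
eef_pos: [0.5191, -0.2443, 0.0863]
eef_rot: [-0.057, -0.705, -0.057, 0.705]
wrist_force: [-0.8, 0.3, 0.2]
opening: 0.239
time_s: 9.1
eef_pos: [0.5213, -0.2458, 0.19]
eef_rot: [0.059, 0.707, 0.055, -0.703]
wrist_force: [-0.4, -0.7, 0.1]
opening: 0.238
time_s: 9.6
eef_pos: [0.52, -0.244, 0.1855]
eef_rot: [-0.057, -0.704, -0.058, 0.705]
wrist_force: [-0.3, -0.2, 0.2]
opening: 0.236
[ 0.52   -0.244   0.1855] [-0.3225 -0.2122  0.2448]
pan px [(0, 0)]
```

View pics/w6b.png

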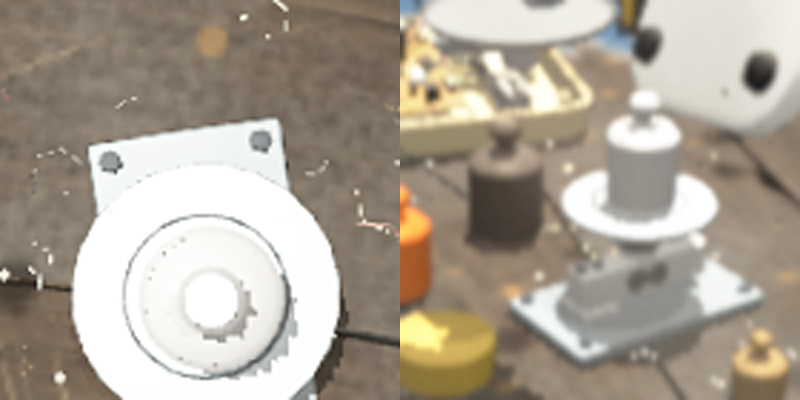

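```bash
python3 - <<'E'
from h import *
d=load('w6');p,M=tool()
q=lambda x,y,z:(M.T@(atz(d,245+x/2.857,20+y/2.857,z,1)-p))[1:]*1000
print('circle',q(205,297,.066),'pan',q(206,300,.066),'shoulder',q(214,300,.101),'knob',q(210,298,.124))
print('R',q(290,300,.101)-q(138,300,.101), q(287,297,.066)-q(123,297,.066))
E
```

```text
circle [ -0.6356 -61.4494] pan [ -0.3426 -60.5589] shoulder [  1.7841 -61.7452] knob [  0.7223 -62.9869]
R [38.7833 -0.0259] [48.2876  0.0476]
```

```bash
python3 -c "
from h import *
print(status.get_obs()['time_s'],status.get_obs()['wrist_force']);print(hand_in())"
```

```text
9.7 [-0.5689 -0.1391 -0.4898]
the job is handed in; nothing more can be done
None
```

I pushed the steel weight along the pan from outside, with both fingertips held partly open, until it stood on the middle. I then backed off, rose clear and handed in at 9.7 s.

- **Position:** the last wrist and side pictures show the weight upright on a nearly level pan. From the wrist picture its axis is about 1.5 to 2.5 mm from the circle's centre, mostly sideways. About 5 mm is allowed, so roughly 3 mm of margin remains.
- **Bystanders:** the brass weight, iron weight and yellow tin were never approached, but I did not re-measure their positions.
- **Forces:** at my readings the contact force peaked at about 6 N sideways and 6 N upward. I first took the upward part for the fingertips brushing the pan. It stayed after I raised them 8 mm, so it was probably friction on the weight's side. After coming clear the wrist read under 1 N.
- **Disagreement:** the knob and shoulder readings in the final picture differ by about 1 mm, within calibration error.

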